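# Feel for the release notch of a hub clamp and press its key

## Robot

A 6-joint arm with a two-finger parallel gripper is mounted at the origin on the work surface. World frame = base frame: x ahead of the robot, y to its left, z up, the work surface at z = 0. Lengths are in mm, angles in rad, forces in N, time in s.
With the tool pointing down it reaches from about 300 to 875 mm from the base axis. Payload 6.4 kg.
Tool frame: the origin (TCP) lies on the centre line of the jaws, within the pads' length; the fingertips stand env.tcp_to_tips ahead of it and the grasp point (between the pads) lies 8 mm behind it (env.tcp_to_tips is the distance from the TCP to the fingertips, in mm); z points along the fingers, y is the direction in which the jaws open and shut (so a half turn about z gives the same grasp; the last joint's range is limited). The gripper opens to 85 mm and grips with 20 to 120 N. Pads are 22 mm wide; open, the fingers measure 114 mm over their backs; the gripper's body (76 mm by 85 mm) begins 54 mm behind the grasp point. The pads swing forward as they close: fully open they stand 13 mm farther back than shut.
Start: joints at [-1.369, 0.181, 1.607, -0, 1.354, -0.206], TCP at [228.057, -527.855, 242.288] pointing down, gripper open.
Joint ranges: [-2.99, 2.99], [-0.89, 2.07], [0.3, 2.58], [-1.14, 4.28], [0, 2.63], [-3.12, 3.12]. Speed limits (rad/s): [2.57, 2.57, 3.01, 3.14, 3.14, 3.14].

## Interface

Orientations are given as a 3x3 rotation matrix whose columns are the frame's x, y, z axes.
In Python, from station import env, vision, ticket gives the robot as it stands.
- The arm moves only by the tool drive_tool, never from a script. Its argument "deltas" is a list of rows, each a list of 3 entries, a list of its own where there are three numbers: the turn, a rotation vector about the tool's x, y, z in degrees, then the shift along the tool's x, y, z in cm, then the finger opening in cm, from 0 to 8.54. A call has 1 to 20 rows; each row is the pose to reach, as a shift and turn from the pose commanded when the call began, along the tool's axes at that moment; what a row does not reach only later rows make up. A row lasts 1/12 s, in which the tool goes at most 41.7 mm and 7.16 degrees, less where a joint would pass 70% of its speed; a pose out of reach is approached as far as the arm can. A call with a gripper value outside its range is refused whole. The fingers move at their own pace and stop on an object; "newtons" is the grip in N (left out, the last holds). Time passes only in rows, so rows that repeat a pose let the fingers close. It gives the time, the measured TCP pose, the force and the opening at its end, in the units of the state.
- env.state(): the state, without advancing time (a new reading comes with each control period).
- vision.capture(name): name is "scene" or "top" or "wrist"; returns a dict with "image" (420x560x3 uint8, red, green, blue), "depth" (420x560 float32, mm along the optical axis (not along the pixel's ray), 0 where there is no reading), "fx", "fy", "cx", "cy" (pixels), "R" (3x3) and "t" (3): a world point X has camera coordinates R X + t; the wrist camera has in their place "hand_eye" (4x4, takes a point from camera to tool coordinates, whose origin is the TCP and whose axes are the flange's). Camera axes: x right, y down, z forward; pixel columns grow to the right and rows downward; lengths in mm; the calibration is good to about 2 mm. A picture is of the moment at which its call begins: read the wrist's pose just before it.
- ticket.hand_in(): hands the job in, once; it reports no verdict.
The state is a dict: "t": time; "joint_pos": joint angles; "qvel": joint speeds; "effort": joint torques, N m; "position": TCP position; "orientation": TCP orientation; "wrist_force": force on the tool from outside, world axes, zero at the start; "torque": the same for the moment, N m; "gripper_width": opening from 0.0 (shut) to 1.0 (fully open).
Only numpy, scipy, OpenCV 4.12 (cv2) and the standard library are available. Lean on these libraries where they do the work, as an engineer would, in place of code of your own. Each camera call takes 0.05 s, during which the arm holds its last target.

## Task

Let the clamp chuck release the hub: rest a shut fingertip on the top edge of the upstanding round rim and run it along to find the one open notch, then press the key inside the notch fully down and come away (the key stays down by itself). Nothing is grasped: leave the hub standing in the jaws, do not lift it, and leave the other things on the chuck and bench where they are.

Things in the scene. Friction and masses are not known exactly. Their poses are not given: they have to be found in the camera images.
- chuck: wheel-hub clamp chuck bolted to the bench. Origin: centre of its underside, on the bench; z up. Red square base 240 x 240 x 36 mm high, sides along its x and y. On it a centred round steel plate, 198 mm dia, top at z = 50 mm, with an upstanding rim near its edge. Inside, within 60 mm of the centre and up to 24 mm above the plate, four jaws round the hub; they draw back 9 mm as the key goes down
- rim (a point): centre of the upstanding steel rim, level with its flat top edge (70 mm above the bench, 20 mm above the plate). Rim: mean radius 85 mm, 16 mm wide. It has ONE open notch, 46 mm along the rim, cut through from inside to outside, at any angle (this frame does not tell which). Two dark stretches, about 65 mm long, are solid and flush. Rim and plate do not turn under a finger
- key (a joint): how far the release key is pressed, m: 0 up, 0.006 fully down (stop). Dark steel block in the notch, 40 mm along the rim x 16 mm; its top is 10 mm below the rim's top edge when up, 16 mm below when fully down. It moves straight down, resists with about 3 N of friction, has no spring and stays where it is left
- hub: loose aluminium wheel hub standing on the plate at the chuck's centre between the jaws: 54 mm dia below, 34 mm dia above, 48 mm tall (its top 28 mm above the rim's top edge), about 0.35 kg; origin at the centre of its underside
- nut: loose wheel nut, steel, 30 mm wide, 24 mm tall, standing on a corner of the chuck's red base; origin at its underside centre
- socket: loose steel socket, 26 mm dia, 32 mm tall, standing on another corner of the red base; origin at its underside centre
- wrench: loose wrench lying on the bench to the left
- mallet: loose hammer lying on the bench to the right
- soap: loose white bottle, 60 mm dia, 140 mm tall, standing on the bench to the left
- weights: loose grey open tray 120 x 90 x 40 mm on the bench to the right
Not all that is in view belongs to the job. There is more than one size of the hub; the one meant has the size given above.

How it is judged (in metres and radians):
On the way, in this order (a step that is already met when the one before it is completed fails the run):
1. the fingers rest on the rim, the key still up (contact force between the fingers and chuck above 0.3 N and horizontal distance between the grasp point and chuck between 0.055 and 0.115 m and value of joint key below 0.001 m), for 0.3 s.
2. the key in the notch is pressed down by the fingers (value of joint key above 0.0045 m and contact force between the fingers and chuck above 0.3 N), for 0.1 s.
At the end, for the whole second after the job is handed in: The key is down by more than 4.5 of its 6 mm, the hub stands upright on the plate within 15 mm of the chuck's centre and at rest, and every other loose thing is within 30 mm of where it was (value of joint key above 0.0045 m and horizontal distance between hub and chuck below 0.015 m and z of hub in the frame of chuck below 0.053 m and angle between hub's own z axis and vertical below 0.1 rad and linear speed of hub below 0.02 m/s and distance of each of nut, socket, wrench, mallet, soap, weights from where it was at the start of the episode below 0.03 m); the robot touches nothing.
It fails at once if the hub is lifted (more than 10 mm) or tipped (more than 0.3 rad) (z of hub in the frame of chuck above 0.06 m or angle between hub's own z axis and vertical above 0.3 rad).
It fails at once if another loose thing is moved more than 30 mm (distance of any of nut, socket, wrench, mallet, soap, weights from where it was at the start of the episode above 0.03 m).
It also fails if it takes over 72 s, if anything falls off the work surface, if the arm or the gripper's body presses on something with over 40 N, if the wrist force passes 120 N, or if a joint passes its speed limit or range.

## Working session

There is one attempt and no reset: what is moved stays moved. The work goes in short steps, Python scripts to look and compute and a tool call to move; the robot and the scene stay as the last step left them, time stands still between calls to the robot, and variables do not carry over. Pictures are saved under pics/ and viewed, and the job is handed in when it is done.

Besides the shell and the picture viewer there is one more tool, called after ">>>" by a JSON object that holds its "method" and its "body". drive_tool: Moves the arm, as the interface text tells. Its arguments: {"type":"object","properties":{"deltas":{"type":"array"},"newtons":{"type":"number"}},"required":["deltas"]}

```bash
mkdir -p pics; cat > h.py <<'E'
import numpy as np, cv2
from station import env, vision, ticket
def save(n,im): cv2.imwrite('pics/'+n+'.png',cv2.cvtColor(im,cv2.COLOR_RGB2BGR))
def world(c):
    h,w=c['depth'].shape; v,u=np.mgrid[:h,:w]; d=c['depth'].astype(float)
    P=np.stack([(u-c['cx'])/c['fx']*d,(v-c['cy'])/c['fy']*d,d],-1)
    return (P-np.array(c['t']))@np.array(c['R'])   # R^T (P-t)
E
python3 - <<'E'
from h import *
import pickle
print(env.tcp_to_tips); s=env.state(); print(s)
for n in ('scene','top'):
    c=vision.capture(n); save(n+'0',c['image']); pickle.dump(c,open(n+'0.pkl','wb')); print(n,c['R'],c['t'],c['fx'])
E
```

```text
11.0
{'t': 0.0, 'joint_pos': array([-1.36930352e+00,  1.81536936e-01,  1.60800167e+00,  3.15206112e-05,
        1.35375969e+00, -2.06276963e-01]), 'qvel': array([ 0.00058513, -0.00131955,  0.00108149,  0.00108697,  0.0015138 ,
        0.00039837]), 'effort': array([ 9.31441173e-04, -4.44863462e+01, -3.51337337e+01, -1.90297183e-04,
        9.05819354e-03,  4.46140319e-06]), 'position': array([ 227.95527285, -527.32159711,  241.38948839]), 'orientation': array([[ 9.18010291e-01,  3.96556438e-01, -3.11193648e-04],
       [ 3.96556378e-01, -9.18008837e-01,  1.67728660e-03],
       [ 3.79460279e-04, -1.66317218e-03, -9.99998545e-01]]), 'wrist_force': array([ 0.87251728, -0.61929064,  0.13002315]), 'torque': array([ 0.02916941, -0.03114311,  0.03779253]), 'gripper_width': 1.0036889556051936}
scene [[ 0.49909525  0.86644358  0.01339593]
 [ 0.72404226 -0.40847511 -0.55579753]
 [-0.4760953   0.28709512 -0.83120976]] [-302.31276761 -392.68024436 1397.8843324 ] 424.7999755447893
top [[-0.00994226 -0.99958917 -0.02688215]
 [-0.99555902  0.01241178 -0.09331771]
 [ 0.09361302  0.02583498 -0.99527341]] [  13.99939253  580.33039547 1230.00880278] 415.56177092696936
```

View pics/scene0.png

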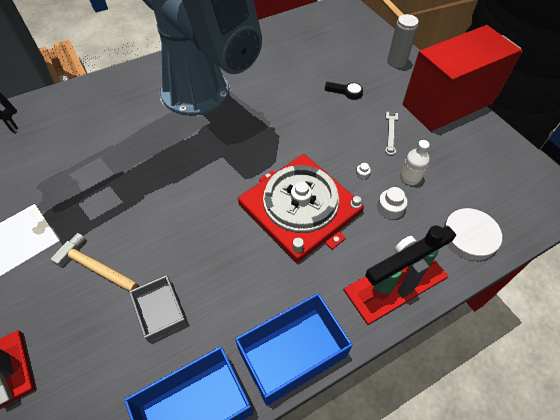

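View pics/top0.png

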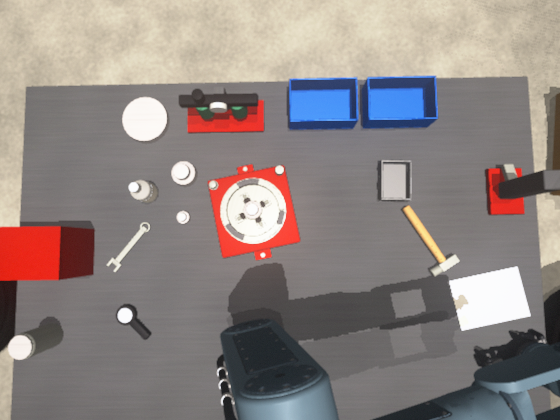

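The scene view shows the red chuck near (300,203), and the top view shows it near (254,211). The nut and socket stand on its two far corners, and there are grey stretches on the rim. Next I'll zoom in and measure.

```bash
python3 - <<'E'
from h import *
import pickle
C={n:pickle.load(open(n+'0.pkl','rb')) for n in('top','scene')}
t=cv2.resize(C['top']['image'][155:265,200:310],(590,590),interpolation=cv2.INTER_CUBIC)
s=cv2.resize(C['scene']['image'][145:265,230:375],(720,596),interpolation=cv2.INTER_CUBIC)
save('topz',t);save('scz',s)
from scipy.optimize import least_squares
for n in C:
    W=world(C[n]); z=W[...,2]
    u0,v0=(254,211) if n=='top' else (300,200)
    p=W[v0,u0]; print(n,'centre px',p)
    m=(z>65)&(z<75)&(np.hypot(W[...,0]-p[0],W[...,1]-p[1])<130)
    Q=W[m]
    f=least_squares(lambda q:np.hypot(Q[:,0]-q[0],Q[:,1]-q[1])-85,[p[0],p[1]],loss='soft_l1',f_scale=5)
    r=np.hypot(*(Q[:,:2]-f.x).T); k=(r>72)&(r<98)
    print(m.sum(),f.x,Q[k,2].mean(), r[k].min(),r[k].max())
    R=np.hypot(W[...,0]-f.x[0],W[...,1]-f.x[1]); A=np.degrees(np.arctan2(W[...,1]-f.x[1],W[...,0]-f.x[0]))
    for a in range(-180,180,10):
        k=(R>80)&(R<90)&(abs(A-a-5)<5)&(z>40)&(z<90)
        print(a+5,k.sum(),z[k].round(0).min() if k.any() else None,np.median(z[k]).round(1) if k.any() else None,np.median(C[n]['image'][k],0) if k.any() else '')
E
```

```text
top centre px [560.68150661  54.83221079  93.46067916]
978 [565.6336633   60.41233677] 69.19422124957374 76.6236437041422 93.57549055655385
-175 16 65.0 69.5 [253. 253. 249.]
-165 19 63.0 67.9 [253. 253. 249.]
-155 17 64.0 68.3 [253. 253. 250.]
-145 18 67.0 69.5 [252. 252. 248.]
-135 18 46.0 67.5 [252. 252. 248.]
-125 14 65.0 69.2 [253. 253. 249.]
-115 19 47.0 58.7 [168. 159. 156.]
-105 16 58.0 59.0 [164.  154.5 151. ]
-95 17 55.0 58.3 [162. 153. 149.]
-85 22 50.0 67.6 [249.5 248.5 241. ]
-75 16 65.0 69.4 [252. 251. 246.]
-65 17 65.0 68.6 [252. 251. 245.]
-55 19 65.0 69.3 [251. 250. 244.]
-45 16 66.0 68.8 [251. 250. 243.]
-35 18 64.0 69.3 [250.  248.5 241. ]
-25 17 65.0 69.1 [250. 248. 240.]
-15 16 64.0 68.9 [249. 247. 239.]
-5 17 66.0 69.8 [154. 146. 143.]
5 17 67.0 68.9 [153. 145. 143.]
15 18 65.0 69.7 [153.  144.  142.5]
25 16 66.0 68.0 [155. 146. 145.]
35 15 65.0 70.1 [247. 245. 236.]
45 17 66.0 68.6 [248. 246. 236.]
55 17 64.0 68.3 [248. 246. 237.]
65 17 63.0 69.7 [248. 246. 237.]
75 18 61.0 69.6 [248.  246.5 238. ]
85 18 64.0 68.5 [249. 247. 238.]
95 16 68.0 69.5 [249.  248.  2
[... 992 characters left out ...]
7. 218.]
-15 25 55.0 69.9 [205. 208. 197.]
-5 21 57.0 70.9 [109. 110. 113.]
5 19 53.0 70.8 [108. 110. 112.]
15 20 66.0 69.9 [109.  110.5 112.5]
25 19 67.0 70.3 [109. 110. 111.]
35 20 67.0 70.1 [224.5 226.  216. ]
45 19 65.0 69.8 [223. 226. 215.]
55 18 67.0 71.0 [223.5 226.  216. ]
65 17 66.0 69.9 [223. 226. 216.]
75 18 68.0 71.3 [223. 226. 216.]
85 18 68.0 70.0 [223.  226.5 217. ]
95 15 67.0 69.3 [224. 227. 217.]
105 15 68.0 70.4 [224. 226. 216.]
115 22 50.0 70.2 [222.  226.  215.5]
125 24 50.0 70.2 [104.5 109.5 112. ]
135 21 50.0 68.4 [108. 110. 112.]
145 21 57.0 68.9 [106. 108. 111.]
155 26 48.0 69.4 [104. 106. 109.]
165 18 67.0 69.7 [222.5 226.5 215.5]
175 18 49.0 70.8 [222.5 226.  215. ]
```

View pics/topz.png

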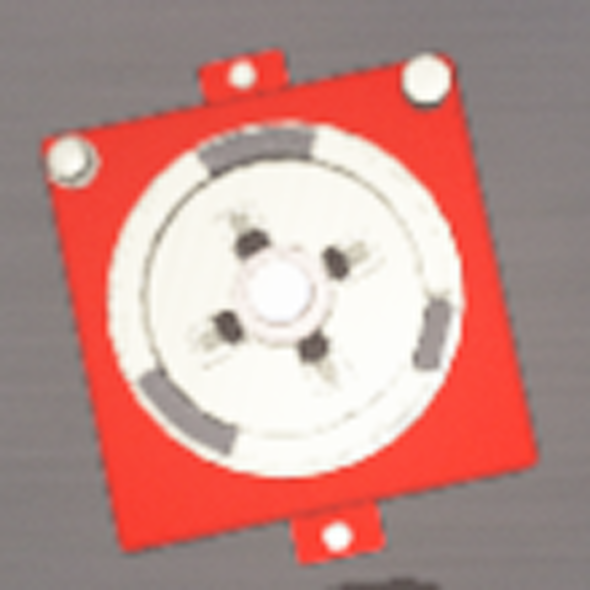

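View pics/scz.png

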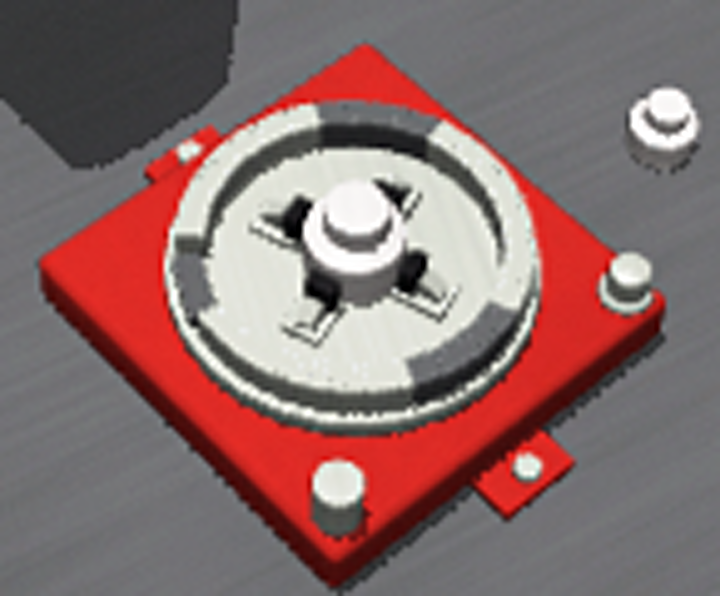

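The notch shows at about −107° in both views: it is the short dark patch at topz (433,333) and scz (190,280), and it reads about 10 mm low. The two longer dark stretches read flush with the rim. Next I'll refine the key centre.

```bash
python3 - <<'E'
from h import *
import pickle
for n,c0 in(('top',(565.6,60.4)),('scene',(569.2,61.8))):
    c=pickle.load(open(n+'0.pkl','rb')); W=world(c); g=c['image'].mean(-1); z=W[...,2]
    R=np.hypot(W[...,0]-c0[0],W[...,1]-c0[1]); A=np.degrees(np.arctan2(W[...,1]-c0[1],W[...,0]-c0[0]))
    k=(R>74)&(R<96)&(abs(A+107)<25)&(z>55)&(z<65)
    P=W[k]; print(n,k.sum(),P.mean(0),np.percentile(A[k],[3,97]),np.degrees(np.arctan2(P[:,1].mean()-c0[1],P[:,0].mean()-c0[0])),R[k].mean())
s=env.state(); R=np.array(s['orientation']); p=s['position']
c=np.array([567.4,61.1]); 
for a in (-75,-107): print(a,c+85*np.array([np.cos(np.radians(a)),np.sin(np.radians(a))]))
tgt=np.r_[c+85*np.array([np.cos(np.radians(-75)),np.sin(np.radians(-75))]),180+11]
print(R.T@(tgt-p))
E
```

```text
top 69 [543.46010897 -21.53202511  59.26003849] [-117.36352379  -92.12719916] -105.12146593374027 85.66240078817339
scene 105 [544.30885751 -19.08991175  60.10207343] [-122.95951369  -85.24211607] -107.10398352538361 86.2509020317409
-75 [589.39961883 -21.00369523]
-107 [542.5484051  -20.18590426]
[ 532.61259392 -321.4096034    51.14819538]
```

>>> {"method": "drive_tool", "body": {"deltas": [[[0, 0, 4], [3, -2, 0.3], 0], [[0, 0, 8], [6, -4, 0.6], 0], [[0, 0, 12], [9, -5.5, 1], 0], [[0, 0, 16], [12, -7.5, 1.3], 0], [[0, 0, 20], [15, -9.5, 1.6], 0], [[0, 0, 24], [18, -11, 2], 0], [[0, 0, 28], [21, -13, 2.3], 0], [[0, 0, 32], [24, -14.5, 2.6], 0], [[0, 0, 36], [27, -16.5, 3], 0], [[0, 0, 39.4], [30, -18, 3.3], 0], [[0, 0, 39.4], [33, -20, 3.6], 0], [[0, 0, 39.4], [36, -22, 4], 0], [[0, 0, 39.4], [39, -23.5, 4.3], 0], [[0, 0, 39.4], [42, -25.5, 4.6], 0], [[0, 0, 39.4], [45, -27, 5], 0], [[0, 0, 39.4], [48, -29, 5.1], 0], [[0, 0, 39.4], [51, -31, 5.1], 0], [[0, 0, 39.4], [53.3, -32.1, 5.1], 0], [[0, 0, 39.4], [53.3, -32.1, 5.1], 0], [[0, 0, 39.4], [53.3, -32.1, 5.1], 0]]}}

```text
t: 1.77
position: [590.1, -20.5, 190.5]
orientation: [[0.962, -0.274, -0.001], [-0.274, -0.962, 0.0], [-0.001, 0.0, -1.0]]
wrist_force: [0.2, 0.1, 0.3]
gripper_width: -0.002
```

```bash
python3 - <<'E'
from h import *
s=env.state(); print(s['t'],s['position'],s['orientation'],s['wrist_force'],s['gripper_width'])
c=vision.capture('wrist'); save('w1',c['image'])
T=np.array(c['hand_eye']); v,u=np.mgrid[:420,:560]; d=c['depth'].astype(float)
P=np.stack([(u-c['cx'])/c['fx']*d,(v-c['cy'])/c['fy']*d,d],-1)@T[:3,:3].T+T[:3,3]
W=P@s['orientation'].T+s['position']; z=W[...,2]
m=(d>0)&(z>57)&(z<63); 
rr=np.hypot(W[...,0]-567.4,W[...,1]-61.1); m&=(rr>75)&(rr<95)
print(m.sum(),W[m].mean(0))
m2=(d>0)&(z>67)&(z<73)&(rr>70)&(rr<100)
from scipy.optimize import least_squares
Q=W[m2]; f=least_squares(lambda q:np.hypot(Q[:,0]-q[0],Q[:,1]-q[1])-85,[567,61]); print(m2.sum(),f.x,Q[:,2].mean())
E
```

```text
1.7667 [590.07779109 -20.48847314 190.5402622 ] [[ 9.61852247e-01 -2.73566472e-01 -1.28069611e-03]
 [-2.73566585e-01 -9.61853063e-01  8.94505575e-05]
 [-1.25631215e-03  2.64317443e-04 -9.99999176e-01]] [0.22598778 0.08579892 0.27254841] -0.002072903673943836
1278 [575.76585377  51.97001303  59.55926322]
8918 [568.79350125  60.04554147] 68.71708772472086
```

View pics/w1.png

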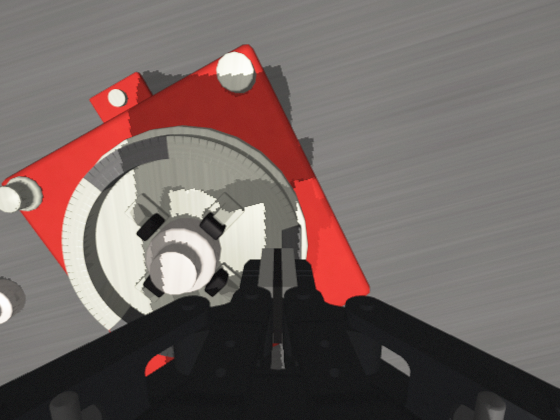

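In the wrist view the fingers sit over the rim at about (280,270), with a dark patch at (293,240) just ahead that may be their shadow. I'll check it from the fixed cameras.

```bash
python3 - <<'E'
from h import *
c=vision.capture('scene'); a=cv2.resize(c['image'][120:265,220:395],(600,497),interpolation=cv2.INTER_CUBIC)
save('sc1',a)
E
```

```text
(no output)
```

View pics/sc1.png

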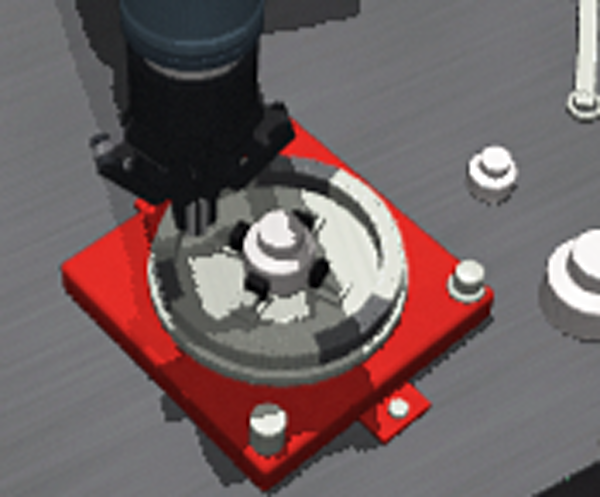

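```bash
python3 - <<'E'
from h import *
s=env.state(); c=vision.capture('wrist'); T=np.linalg.inv(np.array(c['hand_eye']))
def pr(X):
    p=s['orientation'].T@(np.array(X)-s['position']); p=T[:3,:3]@p+T[:3,3]; return (p[0]/p[2]*c['fx']+c['cx'],p[1]/p[2]*c['fy']+c['cy'])
print('tip',pr(s['position']+s['orientation'][:,2]*11),'below',pr(s['position']+s['orientation'][:,2]*120),'key',pr([543.9,-20.3,60]),'hub',pr([568,61,98]))
for x in range(-120,181,60):print(x,pr([568+85*np.cos(np.radians(x)),61+85*np.sin(np.radians(x)),70]))
E
```

```text
tip (np.float64(273.58847654808153), np.float64(270.86172186205766)) below (np.float64(275.0602811456553), np.float64(204.72976162275808)) key (np.float64(288.60671882818804), np.float64(253.95794157095708)) hub (np.float64(168.9735720558533), np.float64(275.01729314423505))
-120 (np.float64(285.87488068986653), np.float64(282.2174995363589))
-60 (np.float64(254.36719054453314), np.float64(180.88551926587215))
0 (np.float64(138.0339946554423), np.float64(152.6382255777465))
60 (np.float64(69.0186341432757), np.float64(233.48660506632802))
120 (np.float64(113.56476091003995), np.float64(326.91077387005436))
180 (np.float64(215.03213215920462), np.float64(348.1295758337983))
```

The projected key position (289,254) matches the dark patch, so that patch is the key and the spot under the tip is plain rim. I'll descend.

>>> {"method": "drive_tool", "body": {"deltas": [[[0, 0, 0], [0, 0, 3], 0], [[0, 0, 0], [0, 0, 6], 0], [[0, 0, 0], [0, 0, 8.5], 0], [[0, 0, 0], [0, 0, 10], 0], [[0, 0, 0], [0, 0, 10.3], 0], [[0, 0, 0], [0, 0, 10.3], 0], [[0, 0, 0], [0, 0, 10.3], 0]]}}

```text
t: 2.5
position: [590.5, -22.7, 89.3]
orientation: [[0.961, -0.277, 0.001], [-0.277, -0.961, -0.0], [0.001, -0.0, -1.0]]
wrist_force: [-0.1, -0.2, 0.4]
gripper_width: -0.002
```

>>> {"method": "drive_tool", "body": {"deltas": [[[0, 0, 0], [0, 0, 0.3], 0], [[0, 0, 0], [0, 0, 0.5], 0], [[0, 0, 0], [0, 0, 0.6], 0], [[0, 0, 0], [0, 0, 0.7], 0], [[0, 0, 0], [0, 0, 0.75], 0], [[0, 0, 0], [0, 0, 0.8], 0], [[0, 0, 0], [0, 0, 0.8], 0]]}}

```text
t: 3.08
position: [590.2, -21.8, 81.1]
orientation: [[0.961, -0.276, 0.0], [-0.276, -0.961, -0.0], [0.0, 0.0, -1.0]]
wrist_force: [-2.5, 1.0, 4.9]
gripper_width: 0.002
```

>>> {"method": "drive_tool", "body": {"deltas": [[[0, 0, 0], [0, 0, 0], 0], [[0, 0, 0], [0, 0, 0], 0], [[0, 0, 0], [0, 0, 0], 0], [[0, 0, 0], [0, 0, 0], 0], [[0, 0, 0], [0, 0, 0.02], 0], [[0, 0, 0], [0, 0, 0.02], 0]]}}

```text
t: 3.58
position: [590.2, -21.8, 81.1]
orientation: [[0.961, -0.276, 0.0], [-0.276, -0.961, -0.0], [0.0, 0.0, -1.0]]
wrist_force: [-3.7, 0.1, 7.1]
gripper_width: -0.002
```

>>> {"method": "drive_tool", "body": {"deltas": [[[0, 0, 0], [-0.3, 0.02, 0], 0], [[0, 0, 0], [-0.6, 0.06, 0], 0], [[0, 0, 0], [-0.9, 0.12, 0], 0], [[0, 0, 0], [-1.2, 0.2, 0], 0], [[0, 0, 0], [-1.5, 0.3, 0], 0], [[0, 0, 0], [-1.5, 0.3, 0], 0]]}}

```text
t: 4.08
position: [575.4, -20.6, 81.1]
orientation: [[0.961, -0.276, 0.002], [-0.276, -0.961, -0.0], [0.002, -0.0, -1.0]]
wrist_force: [2.2, 0.1, 6.5]
gripper_width: 0.003
```

>>> {"method": "drive_tool", "body": {"deltas": [[[0, 0, 0], [-0.4, 0.06, 0], 0], [[0, 0, 0], [-0.8, 0.14, 0], 0], [[0, 0, 0], [-1.2, 0.24, 0], 0], [[0, 0, 0], [-1.6, 0.36, 0], 0], [[0, 0, 0], [-2.0, 0.48, 0], 0], [[0, 0, 0], [-2.4, 0.62, 0], 0], [[0, 0, 0], [-2.8, 0.76, 0], 0], [[0, 0, 0], [-3.04, 0.84, 0], 0], [[0, 0, 0], [-3.04, 0.84, 0], 0]]}}

```text
t: 4.83
position: [542.1, -20.0, 79.5]
orientation: [[0.961, -0.276, -0.002], [-0.276, -0.961, 0.0], [-0.002, 0.0, -1.0]]
wrist_force: [0.4, -0.2, -0.9]
gripper_width: -0.001
```

The contact force vanished and the tip sank below the rim's top edge, so it is over the notch. Now I'll press.

>>> {"method": "drive_tool", "body": {"deltas": [[[0, 0, 0], [0, 0, 0.3], 0], [[0, 0, 0], [0, 0, 0.6], 0], [[0, 0, 0], [0, 0, 0.8], 0], [[0, 0, 0], [0, 0, 0.95], 0], [[0, 0, 0], [0, 0, 1.05], 0], [[0, 0, 0], [0, 0, 1.05], 0]]}}

```text
t: 5.33
position: [543.3, -20.2, 69.3]
orientation: [[0.961, -0.276, -0.0], [-0.276, -0.961, 0.0], [-0.0, -0.0, -1.0]]
wrist_force: [-0.3, -0.7, -0.0]
gripper_width: 0.003
```

>>> {"method": "drive_tool", "body": {"deltas": [[[0, 0, 0], [0, 0, 0.1], 0], [[0, 0, 0], [0, 0, 0.2], 0], [[0, 0, 0], [0, 0, 0.3], 0], [[0, 0, 0], [0, 0, 0.4], 0], [[0, 0, 0], [0, 0, 0.45], 0], [[0, 0, 0], [0, 0, 0.45], 0]]}}

```text
t: 5.83
position: [543.4, -20.2, 65.1]
orientation: [[0.961, -0.276, 0.0], [-0.276, -0.961, -0.0], [0.0, -0.0, -1.0]]
wrist_force: [0.7, 0.4, 1.3]
gripper_width: 0.006
```

>>> {"method": "drive_tool", "body": {"deltas": [[[0, 0, 0], [0, 0, 0.05], 0], [[0, 0, 0], [0, 0, 0.1], 0], [[0, 0, 0], [0, 0, 0.13], 0], [[0, 0, 0], [0, 0, 0.13], 0], [[0, 0, 0], [0, 0, 0.13], 0]]}}

```text
t: 6.25
position: [543.4, -20.2, 64.9]
orientation: [[0.961, -0.276, 0.0], [-0.276, -0.961, -0.0], [0.0, 0.0, -1.0]]
wrist_force: [-4.2, -0.1, 12.4]
gripper_width: -0.002
```

The key is on its stop: 12 N, with the tip at z ≈ 54 mm, which matches the text. Next I'll lift straight up and back off.

>>> {"method": "drive_tool", "body": {"deltas": [[[0, 0, 0], [0, 0, -0.5], 0], [[0, 0, 0], [0, 0, -1.5], 0], [[0, 0, 0], [0, 0, -3], 0], [[0, 0, 0], [0, 0, -6], 0], [[0, 0, 0], [0, 0, -9], 0], [[0, 0, 0], [0, 0, -12], 0], [[0, 0, 0], [-3, 3, -14], 0], [[0, 0, 0], [-6, 6, -15], 0], [[0, 0, 0], [-9, 9, -15], 0], [[0, 0, 0], [-11, 12, -15], 0], [[0, 0, 0], [-11, 15, -15], 0], [[0, 0, 0], [-11, 18, -15], 0], [[0, 0, 0], [-11, 20, -15], 0], [[0, 0, 0], [-11, 20, -15], 0], [[0, 0, 0], [-11, 20, -15], 0]]}}

```text
t: 7.5
position: [382.1, -182.8, 214.3]
orientation: [[0.96, -0.279, 0.001], [-0.279, -0.96, -0.0], [0.001, -0.0, -1.0]]
wrist_force: [1.0, 0.4, -0.1]
gripper_width: -0.0
```

```bash
python3 - <<'E'
from h import *
import pickle
s=env.state(); print(s['t'],s['position'],s['wrist_force'])
for n,c0 in(('top',(565.6,60.4)),('scene',(569.2,61.8))):
    o=pickle.load(open(n+'0.pkl','rb')); c=vision.capture(n)
    for q in(o,c):
        W=world(q); z=W[...,2]
        R=np.hypot(W[...,0]-c0[0],W[...,1]-c0[1]); A=np.degrees(np.arctan2(W[...,1]-c0[1],W[...,0]-c0[0]))
        k=(R>81)&(R<89)&(abs(A+106)<8); k2=(R>81)&(R<89)&(A>45)&(A<105)
        h=(R<40)&(z>90)&(z<105)
        print(n,'key z',np.median(z[k]),'rim z',np.median(z[k2]),'hub',W[h].mean(0))
    save(n+'2',cv2.resize(c['image'][145:265,190:390],(800,480),interpolation=cv2.INTER_CUBIC))
E
```

```text
7.5 [ 382.07653936 -182.79726868  214.26789624] [ 0.97151025  0.4144329  -0.06595326]
top key z 58.87338267665358 rim z 68.81801560014229 hub [565.29180004  60.28694223  97.05529942]
top key z 53.67260351199306 rim z 69.26530842164266 hub [565.50777197  60.19156916  96.88556626]
scene key z 60.542871563600485 rim z 70.05491909345601 hub [569.75314071  61.43467049  97.4093308 ]
scene key z 54.61634956490284 rim z 70.6850027915999 hub [569.91317654  61.08969302  97.5710299 ]
```

View pics/scene2.png

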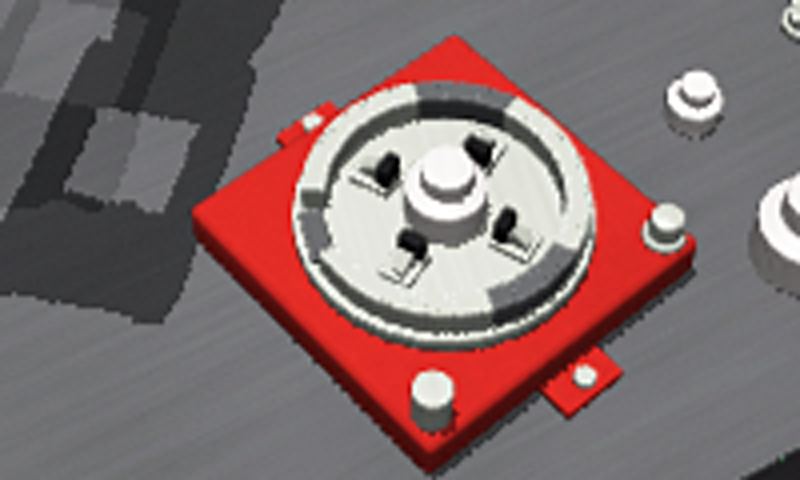

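View pics/top2.png

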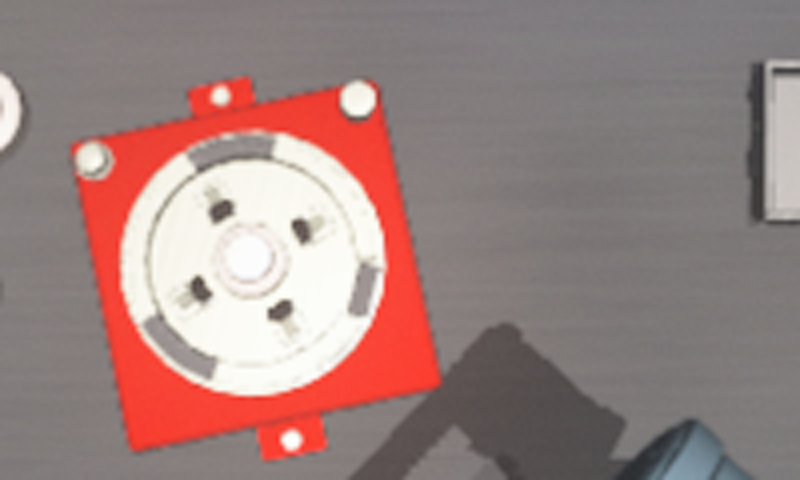

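Both pictures show the jaws drawn back from the hub, and the hub is still centred: scene2 (447,190), top2 (248,257). The key, at scene2 (313,235), is about 16 mm below the rim. The nut and socket haven't moved, and the arm is clear.

```bash
python3 -c "
from station import ticket; print(ticket.hand_in())"
```

```text
the job is handed in; nothing more can be done
None
```

The key is pressed fully down, the jaws have opened, and the hub is still standing at the chuck's centre. I handed the job in; it gave no verdict.

- **What I did:** I found the notch in both fixed cameras at about −106° from the chuck's centre. I rested the shut fingertip on plain rim about 30° away and held it there for over 0.5 s at about 5–7 N. I then slid it along the rim until the force vanished and the tip dropped into the notch. I pressed the key to its stop at about 12 N, lifted straight up and backed off, finishing after about 7.5 s.
- **Key:** it went down by 5.2 mm in the top camera and 5.9 mm in the scene camera. The tip reached z ≈ 54 mm, which matches the fully-down position.
- **Hub and jaws:** the jaws are visibly drawn back, and the hub's top moved less than 0.5 mm.
- **Other things:** the nut and socket look unmoved in the pictures. I did not measure them or the other loose things afterwards, but the arm never came near those.
- **Disagreements:** the two fixed cameras place the chuck's centre about 4 mm apart. The wrist camera showed the hub's top about 8 mm from where I predicted it. Neither affected the result.

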